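# Return the clay reference bar to its sleeve

## Task

A fired-clay reference bar has been left out on the padded board of this pottery conservation bench. Slide it lengthwise into the one empty sleeve of the slanted rack until it is fully home against the closed end, like the two bars already stored there, and let go. Do not disturb the stored bars or anything else on the bench.

Things in the scene. Friction and masses are not known exactly. Their poses are not given: they have to be found in the camera images.
- bar: The bar that was left out: plain fired-clay block 150 x 30 x 20 mm, about 0.17 kg, edges rounded 2 mm, lying flat on the padded board. Origin at its centre, x along its length, y along its width, z along its thickness. Both ends are alike; either may go in first, and either broad face may be up.
- stored_a: A bar of the same make (150 x 30 x 20 mm, same axes), already home in one of the three sleeves; which one varies.
- stored_b: Another such bar, already home in one of the other sleeves; which one varies.
- rack: Slanted steel rack standing fixed on the table: base plate 200 x 230 x 8 mm carrying three identical fixed aluminium sleeves side by side, about 75 mm apart. Origin at the centre of its underside, z up; the sleeves' mouths look to its +x, up and away from the robot.
- board: Cream padded work board, 370 x 400 x 30 mm, fixed. Origin at the centre of its underside, its top 30 mm higher.
- place_1 (a point): Place for a sleeve, the one at the rack's +y side: nominal mouth centre, 95 mm above the table; x points out along the sleeve (26 degrees above level), y across, z square to its top. The sleeve itself, pushed on by hand, sits up to 5 mm off along y. Inside 32 (y) x 22 (z) x 135 mm deep, walls 4 mm, 14 mm sight slot on top, no lead-in. A bar home stands 15 mm out, its centre at x = -60 mm.
- place_2 (a point): Place for a sleeve, the middle one: nominal mouth centre, 95 mm above the table; x points out along the sleeve (26 degrees above level), y across, z square to its top. The sleeve itself, pushed on by hand, sits up to 5 mm off along y. Inside 32 (y) x 22 (z) x 135 mm deep, walls 4 mm, 14 mm sight slot on top, no lead-in. A bar home stands 15 mm out, its centre at x = -60 mm.
- place_3 (a point): Place for a sleeve, the one at the rack's -y side: nominal mouth centre, 95 mm above the table; x points out along the sleeve (26 degrees above level), y across, z square to its top. The sleeve itself, pushed on by hand, sits up to 5 mm off along y. Inside 32 (y) x 22 (z) x 135 mm deep, walls 4 mm, 14 mm sight slot on top, no lead-in. A bar home stands 15 mm out, its centre at x = -60 mm.
- shard_a: Pottery shard about 90 x 55 x 27 mm on the board. Origin at the centre of its underside, z up. Bystander.
- shard_b: Pottery shard about 70 x 50 x 33 mm on the board. Origin at the centre of its underside, z up. Bystander.
- shard_c: Small pottery shard about 40 x 45 x 24 mm on the board. Origin at the centre of its underside, z up. Bystander.
- brush: Small brush lying on the table, along its x axis, about 200 mm long, origin near its middle, on its underside. Bystander.
- spatula: Spatula lying on the table, along its x axis, about 250 mm long, origin near its middle, on its underside. Bystander.
- cup: Paper-coloured cup, 72 mm across, 85 mm tall. Origin at the centre of its underside, z up. Bystander.
- bowl: White bowl, 100 mm across, 40 mm tall. Origin at the centre of its underside, z up. Bystander.
Things that resemble listed ones, but are neither listed nor needed, are in the scene too. Leave any blue or red look-alike of the bar alone.

How it is judged:
At the end, for the whole second after the job is handed in: The bar is home in the empty sleeve: its centre 56.5 to 64.5 mm inside the mouth (fully home is 60), within 4 mm in height and 8 mm sideways of the nominal place, its length within 0.05 rad of the sleeve's, at rest; both stored bars are within 5 mm of where they were (((x of bar in the frame of place_1 between -0.0645 and -0.0565 m and y of bar in the frame of place_1 between -0.008 and 0.008 m and z of bar in the frame of place_1 between -0.004 and 0.004 m and angle between the x axis of bar and the x axis of place_1, either way round below 0.05 rad) or (x of bar in the frame of place_2 between -0.0645 and -0.0565 m and y of bar in the frame of place_2 between -0.008 and 0.008 m and z of bar in the frame of place_2 between -0.004 and 0.004 m and angle between the x axis of bar and the x axis of place_2, either way round below 0.05 rad) or (x of bar in the frame of place_3 between -0.0645 and -0.0565 m and y of bar in the frame of place_3 between -0.008 and 0.008 m and z of bar in the frame of place_3 between -0.004 and 0.004 m and angle between the x axis of bar and the x axis of place_3, either way round below 0.05 rad)) and distance of each of stored_a, stored_b from where it was at the start of the episode below 0.005 m and linear speed of bar below 0.01 m/s); the robot touches nothing.
It fails at once if a stored bar is moved by more than 12 mm (distance of any of stored_a, stored_b from where it was at the start of the episode above 0.012 m).
It fails at once if a bystander is moved by more than 30 mm (distance of any of shard_a, shard_b, shard_c, brush, spatula, cup, bowl from where it was at the start of the episode above 0.03 m).
It also fails if it takes over 72 s, if anything falls off the work surface, if the arm or the gripper's body presses on something with over 40 N, if the wrist force passes 120 N, or if a joint passes its speed limit or range.

## Robot

A 6-joint arm with a two-finger parallel gripper is mounted at the origin on the work surface. World frame = base frame: x ahead of the robot, y to its left, z up, the work surface at z = 0. Lengths are in m, angles in rad, forces in N, time in s.
With the tool pointing down it reaches from about 0.4 to 0.825 m from the base axis. Payload 7 kg.
Tool frame: the origin (TCP) lies at the very end of the fingers, on their centre line; the grasp point (between the pads) lies 19 mm behind it; z points along the fingers, y is the line along which they close (so a half turn about z gives the same grasp; the last joint's range is limited). The gripper opens to 88 mm and grips with 3 to 60 N. Pads are 19 mm wide; open, the fingers measure 130 mm over their backs; the gripper's body (78 mm by 193 mm) begins 47 mm behind the grasp point.
Start: joints at [1.402, 0.359, 0.012, 0, -1.224, -0.288], TCP at [0.298, 0.606, 0.191] pointing down, gripper open.
Joint ranges: [-3.07, 3.07], [-1.43, 2.12], [-1.02, 1.25], [-3.03, 1.67], [-3.05, -0], [-3.03, 3.03]. Speed limits (rad/s): [2.39, 2.39, 3.01, 3.14, 3.14, 3.14].

## Interface

Orientations are given as [roll, pitch, yaw] about the fixed x, y, z axes, in that order (R = Rz(yaw) Ry(pitch) Rx(roll)).
In Python, from station import * gives the robot as it stands.
- The arm moves only by the tool servo_tool, never from a script. Its argument "moves" is a list of rows, each an object of numbers: "jaw": the opening, from 0 (shut) to 1 (fully open); "dx", "dy", "dz": the shift along the world's x, y, z in m; "roll": the turn about the world's z in degrees. A call has exactly 10 rows; each row shifts and turns the commanded pose from where the row before left it; what a row does not reach is not made up. A row lasts 1/8 s, in which the tool goes at most 62.5 mm and 10.7 degrees, less where a joint would pass 70% of its speed; a pose out of reach is approached as far as the arm can. A call with a gripper value outside its range is refused whole. The fingers move at their own pace and stop on an object; "newtons" is the grip in N (left out, the last holds). Time passes only in rows, so rows that do not move let the fingers close, or fill a call up. It gives the time, the measured TCP pose, the force, the opening and the grip force at its end, in the units of the state.
- get_state(): the state, without advancing time (a new reading comes with each control period).
- grab_frame(name): name is "scene" or "side" or "wrist"; returns (picture, depth): 384x512x3 uint8, red, green, blue; 384x512 float32, m along the optical axis (not along the pixel's ray), 0 where there is no reading.
- calibration(name): a dict with "intrinsics" (3x3 intrinsics, pixels), "R" (3x3) and "t" (3): a world point X has camera coordinates R X + t. Camera axes: x right, y down, z forward; pixel columns grow to the right and rows downward; lengths in m; the calibration is good to about 2 mm. A picture is of the moment at which its call begins: read the wrist's pose just before it. calibration takes no time and is no camera call; for the wrist camera it gives the pose at the moment of the call.
- job_done(): hands the job in; it is judged then, once.
The state is a dict: "t": time; "q": joint angles; "qd": joint speeds; "joint_efforts": joint torques, N m; "eef_pos": TCP position; "ee_rot": TCP orientation; "force": force on the tool from outside, world axes, zero at the start; "moment": the same for the moment, N m; "width": finger opening in m; "gripper_force": force on a finger pad.
Only numpy, scipy, OpenCV 4.12 (cv2) and the standard library are available. Lean on these libraries where they do the work, as an engineer would, in place of code of your own. Each camera call takes 0.05 s, during which the arm holds its last target. There are 200 camera calls.

## Working session

There is one attempt and no reset: what is moved stays moved. The work goes in short steps, Python scripts to look and compute and a tool call to move; the robot and the scene stay as the last step left them, time stands still between calls to the robot, and variables do not carry over. Pictures are saved under pics/ and viewed, at most 10 in all, crops included, and the job is handed in when it is done.

Besides the shell and the picture viewer there is one more tool, called after "Emit:" as name([rows], argument=value, ...), one row to a line, values as JSON. servo_tool: Moves the arm, as the interface text tells. Its arguments: {"type":"object","properties":{"moves":{"type":"array","items":{"type":"object","properties":{"jaw":{"type":"number"},"dx":{"type":"number"},"dy":{"type":"number"},"dz":{"type":"number"},"roll":{"type":"number"}}}},"newtons":{"type":"number"}},"required":["moves"]}

```bash
ls; mkdir -p pics; python3 - <<'E'
from station import *
import cv2,numpy as np
for n in("scene","side"):
    p,d=grab_frame(n); c=calibration(n); np.savez(f"{n}0.npz",p=p,d=d,**c)
    cv2.imwrite(f"pics/{n}0.png",cv2.resize(p[:,:,::-1],(800,600)))
    print(n,c['intrinsics'].tolist(),(-c['R'].T@c['t']).round(3),c['R'][2].round(2))
print(get_state())
E
```

```text
pics
scene [[469.97690854530583, 0.0, 254.87442116107755], [0.0, 469.97690854530583, 174.79818271798723], [0.0, 0.0, 1.0]] [ 1.136 -1.082  1.338] [-0.36  0.64 -0.68]
side [[426.9898655725945, 0.0, 258.3502992376327], [0.0, 426.9898655725945, 194.5902835121383], [0.0, 0.0, 1.0]] [ 0.046 -0.809  0.943] [ 0.35  0.66 -0.66]
{'t': 0.1, 'q': array([ 1.40209244e+00,  3.59320603e-01,  1.11693781e-02, -3.19138255e-04,
       -1.22413450e+00, -2.88128000e-01]), 'qd': array([ 0.000825  , -0.00319454,  0.00037586,  0.00033033,  0.0009881 ,
        0.00081888]), 'joint_efforts': array([-1.61674579e-03, -5.84163022e+01,  2.93753564e+01,  7.01573387e+00,
        1.01985087e-02, -5.76205434e-05]), 'eef_pos': array([0.29753811, 0.60533143, 0.1906193 ]), 'ee_rot': array([ 3.14007939e+00, -1.35603559e-04, -4.56940438e-01]), 'force': array([0.28909152, 0.40412898, 0.86153239]), 'moment': array([-0.03367088, -0.05207763, -0.04390393]), 'gripper_force': 0.0, 'width': 0.08753058789357142}
```

View pics/scene0.png

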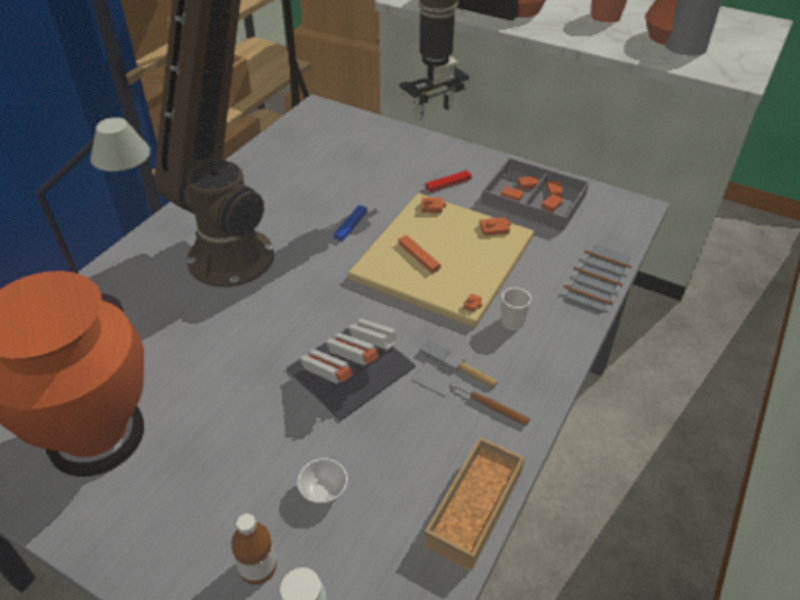

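View pics/side0.png

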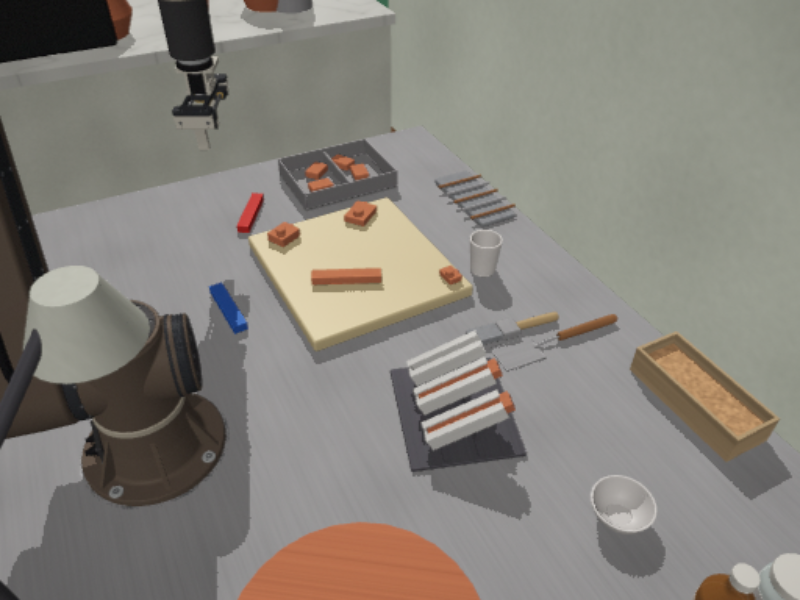

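Scene: loose clay bar on the board at (418,253), side (346,277). Look-alikes: blue (350,222) and red (448,180) on the table, to leave alone. The stored bars stick out of the sleeves at (343,372) and (370,353); the empty sleeve is the far (+y) one at (375,333), side (446,355).

```bash
cat > h.py <<'E'
import numpy as np,cv2
def load(n): return dict(np.load(n+".npz"))
def world(f,uv,d=None):
    uv=np.atleast_2d(uv).astype(float); K=f['intrinsics']
    if d is None: d=f['d'][uv[:,1].round().astype(int),uv[:,0].round().astype(int)]
    c=np.c_[(uv[:,0]-K[0,2])/K[0,0],(uv[:,1]-K[1,2])/K[1,1],np.ones(len(uv))]*np.asarray(d)[:,None]
    return (c-f['t'])@f['R']
def tri(obs):
    A=[]
    for f,(u,v) in obs:
        P=f['intrinsics']@np.c_[f['R'],f['t']]; A+=[u*P[2]-P[0],v*P[2]-P[1]]
    X=np.linalg.svd(np.array(A))[2][-1]; return X[:3]/X[3]
E
python3 - <<'E'
from h import *
s,c=load("side0"),load("scene0")
def crop(f,x0,y0,w,h,k): return cv2.resize(f['p'][y0:y0+h,x0:x0+w,::-1],(w*k,h*k),interpolation=cv2.INTER_CUBIC)
a=crop(s,240,200,110,100,5); b=crop(s,190,160,75,30,3) 
cv2.imwrite("pics/rack_side.png",a)
b1=crop(s,190,160,66,30,6);b2=crop(c,240,140,66,40,6);cv2.imwrite("pics/bar2.png",np.vstack([b1,b2]))
# bar by colour + depth
for n,f,(x0,y0,x1,y1) in(("side",s,(190,160,262,195)),("scene",c,(245,143,290,178))):
    hsv=cv2.cvtColor(f['p'],cv2.COLOR_RGB2HSV); m=np.zeros(hsv.shape[:2],bool)
    m[y0:y1,x0:x1]=((hsv[...,1]>120)&((hsv[...,0]<14)|(hsv[...,0]>172)))[y0:y1,x0:x1]
    v,u=np.nonzero(m); X=world(f,np.c_[u,v]); T=X[X[:,2]>0.045]
    r=cv2.minAreaRect((T[:,:2]*1000).astype(np.float32)); print(n,len(X),len(T),'z med',np.median(T[:,2]).round(4),r)
E
```

```text
side 406 263 z med 0.0495 ((455.9013977050781, 227.68984985351562), (33.78866195678711, 143.42578125), 67.0586929321289)
scene 224 145 z med 0.0496 ((461.8855285644531, 225.70204162597656), (33.587158203125, 148.81985473632812), 66.84381866455078)
```

View pics/rack_side.png

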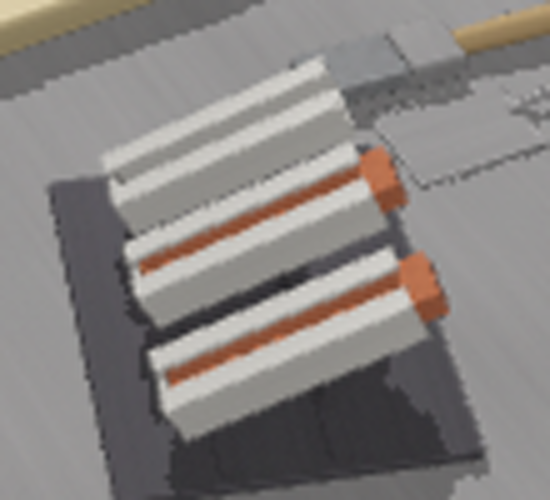

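View pics/bar2.png

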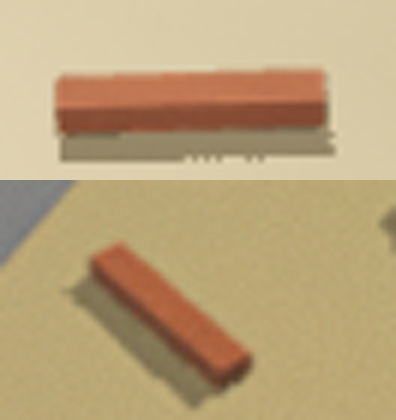

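Enlarged crop: the orange-clay bar (neither red nor blue) is lying on the board; the rack's empty sleeve is the top one in the crop, its mouth edge from crop (323,60) to (338,95), closed end (105,160)-(118,195).

```bash
python3 - <<'E'
from h import *
s,c=load("side0"),load("scene0")
# side corners of 3 sleeve tops: mouth far, mouth near, closed far, closed near
S={1:[(323,60),(338,95),(105,160),(118,197)],2:[(355,145),(383,187),(127,242),(143,285)],3:[(395,250),(420,293),(150,350),(168,395)]}
for k,P in S.items():
    poly=np.array(P,float)/5+[240,200]-.4
    q=poly[[0,1,3,2]]
    m=np.zeros(s['d'].shape,np.uint8); cv2.fillConvexPoly(m,q.round().astype(np.int32),1); m=cv2.erode(m,np.ones((2,2)))
    br=s['p'].min(2)>150; v,u=np.nonzero((m>0)&br)
    X=world(s,np.c_[u,v]); 
    for _ in range(3):
        m0=X.mean(0); n=np.linalg.svd(X-m0)[2][2]; r=(X-m0)@n; X=X[abs(r)<max(.002,2*r.std())]
    n*=np.sign(n[2]); 
    # intersect corner rays with the plane
    o=-s['R'].T@s['t']; d=world(s,poly,np.ones(4))-o
    C=o+d*(((m0-o)@n)/(d@n))[:,None]
    print(k,len(X),'n',n.round(3),'tilt',np.degrees(np.arccos(n[2])).round(1),'yaw n',np.degrees(np.arctan2(-n[1],-n[0])).round(1)); print(C.round(4).tolist(), 'len',np.linalg.norm(C[0]-C[2]).round(4),np.linalg.norm(C[1]-C[3]).round(4),'w',np.linalg.norm(C[0]-C[1]).round(4))
b=cv2.resize(c['p'][195:275,178:275,::-1],None,fx=6,fy=6,interpolation=cv2.INTER_CUBIC); cv2.imwrite("pics/rack_scene.png",b)
E
```

```text
1 189 n [-0.076  0.789  0.61 ] tilt 52.4 yaw n -84.5
[[-0.0407, -0.9258, 1.0802], [0.1629, -0.6538, 0.7537], [-0.0141, -0.9188, 1.0746], [0.1414, -0.6363, 0.7283]] len 0.0281 0.0376 w 0.4712
2 254 n [-0.011  0.795  0.606] tilt 52.7 yaw n -89.2
[[-2.6841, -4.3043, 5.455], [0.3571, -0.4275, 0.4245], [28.1043, 48.8981, -63.785], [0.268, -0.4261, 0.4209]] len 92.5884 0.0892 w 7.0416
3 249 n [0.019 0.824 0.566] tilt 55.5 yaw n -91.3
[[-0.2514, -1.1618, 1.4565], [0.2412, -0.5863, 0.6017], [-0.2423, -1.2962, 1.6521], [0.1717, -0.6026, 0.6276]] len 0.2376 0.0759 w 1.1422
```

View pics/rack_scene.png

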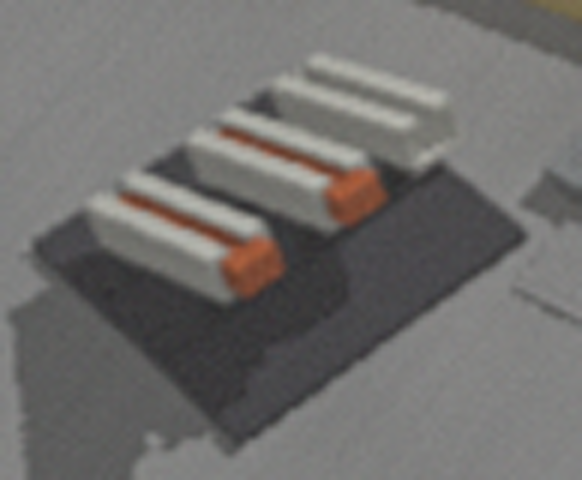

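```bash
python3 - <<'E'
from h import *
from scipy.optimize import least_squares
s,c=load("side0"),load("scene0")
S={1:[(322,58),(338,93),(105,158),(116,198)],2:[(355,145),(383,187),(127,242),(143,288)],3:[(393,250),(420,293),(150,350),(168,398)]}
N={1:[(447,93),(413,124),(315,55),(276,80)],2:[(366,155),(328,190),(222,110),(188,135)],3:[(264,228),(222,262),(130,172),(90,202)]}
for k in S:
    T=np.array([tri([(s,np.array(a)/5+[240,200]-.4),(c,np.array(b)/6+[178,195]-.42)]) for a,b in zip(S[k],N[k])])
    ax=(T[0]+T[1]-T[2]-T[3]); L=np.linalg.norm(ax)/2; ax/=2*L
    print(k,T.round(4).tolist(),'mouthtop',((T[0]+T[1])/2).round(4),'L',L.round(4),'yaw',np.degrees(np.arctan2(ax[1],ax[0])).round(1),'el',np.degrees(np.arcsin(ax[2])).round(1),'w',np.linalg.norm(T[0]-T[1]).round(4),np.linalg.norm(T[2]-T[3]).round(4))
    for n,f,P,sc,of in(("side",s,S[k],5,(240,200)),("scene",c,N[k],6,(178,195))):
        q=(np.array(P,float)/sc+of)[[0,1,3,2]]
        m=np.zeros(f['d'].shape,np.uint8); cv2.fillConvexPoly(m,q.round().astype(np.int32),1)
        v,u=np.nonzero((m>0)&(f['p'].min(2)>125)&(f['d']>.2)); X=world(f,np.c_[u,v]); X=X[(X[:,2]>.03)&(X[:,2]<.13)]
        # keep upper surface: fit plane z=a+bx+cy robustly
        if len(X)<20: print(n,len(X));continue
        r=least_squares(lambda p:p[0]+p[1]*(X[:,0]-.55)+p[2]*(X[:,1]+.06)-X[:,2],[.08,.4,0],loss='soft_l1',f_scale=.002).x
        print(n,len(X),'slope deg',np.degrees(np.arctan(np.hypot(r[1],r[2]))).round(1),'dir',np.degrees(np.arctan2(r[2],r[1])).round(1),X[:,2].max().round(4))
E
```

```text
1 [[0.5718, -0.0946, 0.1067], [0.5655, -0.1229, 0.1048], [0.4542, -0.0564, 0.0437], [0.4449, -0.0877, 0.0447]] mouthtop [ 0.5686 -0.1088  0.1058] L 0.139 yaw -17.1 el 26.3 w 0.0291 0.0326
side 437 slope deg 30.7 dir -55.7 0.1103
scene 121 slope deg 25.9 dir -19.5 0.1104
2 [[0.5537, -0.158, 0.1033], [0.5492, -0.1926, 0.1049], [0.4318, -0.1273, 0.0505], [0.4251, -0.1565, 0.0493]] mouthtop [ 0.5514 -0.1753  0.1041] L 0.1385 yaw -15.2 el 23.1 w 0.0349 0.0299
side 408 slope deg 25.9 dir -21.0 0.1095
scene 138 slope deg 25.3 dir -17.8 0.1097
3 [[0.5307, -0.2315, 0.102], [0.5249, -0.2652, 0.1051], [0.4092, -0.1952, 0.0463], [0.4023, -0.2272, 0.047]] mouthtop [ 0.5278 -0.2484  0.1036] L 0.1397 yaw -16.9 el 24.0 w 0.0344 0.0328
side 424 slope deg 25.9 dir -19.5 0.1099
scene 133 slope deg 25.8 dir -20.7 0.1079
```

Emit:
servo_tool([
  {"dx": 0.01,"dy": -0.02,"jaw": 0.7},
  {"dx": 0.024,"dy": -0.045,"jaw": 0.7},
  {"dx": 0.024,"dy": -0.045,"jaw": 0.7,"roll": 1},
  {"dx": 0.024,"dy": -0.045,"jaw": 0.7,"roll": 1},
  {"dx": 0.024,"dy": -0.045,"jaw": 0.7,"roll": 1},
  {"dx": 0.024,"dy": -0.045,"jaw": 0.7},
  {"dx": 0.024,"dy": -0.045,"jaw": 0.7},
  {"dx": 0.024,"dy": -0.045,"jaw": 0.7},
  {"dx": 0.024,"dy": -0.045,"jaw": 0.7},
  {"dx": 0.01,"dy": -0.02,"jaw": 0.7},
])

```text
$.moves[0]: bad value
```

```bash
cat >> h.py <<'E'
def snap(n,name):
    from station import grab_frame,calibration,get_state
    st=get_state(); c=calibration(n); p,d=grab_frame(n); np.savez(f"{name}.npz",p=p,d=d,**c)
    print('t',round(st['t'],2),'tcp',st['eef_pos'].round(4),'yaw',np.degrees(st['ee_rot'][2]).round(2),'F',st['force'].round(1),'w',round(st['width'],4),'g',round(st['gripper_force'],1))
    return dict(p=p,d=d,**c)
E
python3 - <<'E'
from h import *
f=snap("wrist","w1"); cv2.imwrite("pics/w1.png",f['p'][:,:,::-1])
print((-f['R'].T@f['t']).round(3),f['R'][2].round(2),f['intrinsics'][0].round(0))
hsv=cv2.cvtColor(f['p'],cv2.COLOR_RGB2HSV)
m=((hsv[...,1]>120)&((hsv[...,0]<14)|(hsv[...,0]>172))&(f['d']>0)).astype(np.uint8)
k,l,st,_=cv2.connectedComponentsWithStats(m)
for i in range(1,k):
    if st[i,4]<400: continue
    v,u=np.nonzero(l==i); X=world(f,np.c_[u,v]); T=X[(X[:,2]>.046)&(X[:,2]<.054)]
    if len(T)>50:print(st[i],len(T),np.median(T[:,2]).round(4),cv2.minAreaRect((T[:,:2]*1000).astype(np.float32)))
E
```

```text
t 0.1 tcp [0.2975 0.6053 0.1906] yaw -26.18 F [0.3 0.4 0.9] w 0.0875 g 0.0
[0.372 0.568 0.384] [-0.27  0.13 -0.95] [333.   0. 258.]
[ 337    0   85   42 2039] 1437 0.052 ((373.7743835449219, 444.95025634765625), (71.60359954833984, 32.75310516357422), 63.3318977355957)
```

View pics/w1.png

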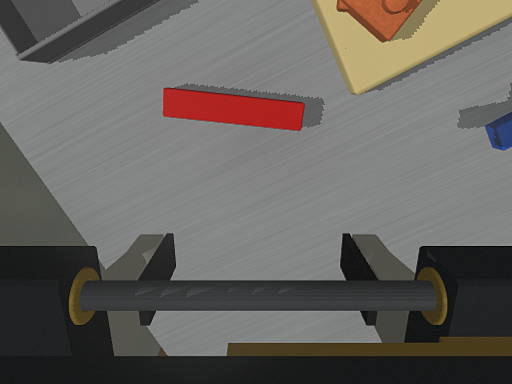

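The first move call was refused because every row needs all fields. The wrist camera sits on the tool's +x side, so a half turn will make it look at the end going into the sleeve.

Emit:
servo_tool([
  {"dx": 0.01,"dy": -0.02,"dz": 0.01,"roll": -8,"jaw": 0.7},
  {"dx": 0.024,"dy": -0.045,"dz": 0.01,"roll": -8,"jaw": 0.7},
  {"dx": 0.024,"dy": -0.045,"dz": 0.01,"roll": -8,"jaw": 0.7},
  {"dx": 0.024,"dy": -0.045,"dz": 0.01,"roll": -9,"jaw": 0.7},
  {"dx": 0.024,"dy": -0.045,"dz": 0,"roll": -9,"jaw": 0.7},
  {"dx": 0.024,"dy": -0.045,"dz": 0,"roll": -9,"jaw": 0.7},
  {"dx": 0.024,"dy": -0.045,"dz": 0,"roll": -9,"jaw": 0.7},
  {"dx": 0.024,"dy": -0.045,"dz": 0,"roll": -9,"jaw": 0.7},
  {"dx": 0.024,"dy": -0.045,"dz": 0,"roll": -9,"jaw": 0.7},
  {"dx": 0.01,"dy": -0.02,"dz": 0,"roll": -9,"jaw": 0.7},
])

```text
t: 1.4
eef_pos: [0.5103, 0.2035, 0.2314]
ee_rot: [3.141, -0.0, -1.982]
force: [-0.2, -0.0, 0.9]
width: 0.0611
gripper_force: 0.0
```

Emit:
servo_tool([
  {"dx": 0,"dy": 0,"dz": 0,"roll": -10,"jaw": 0.7},
  {"dx": 0,"dy": 0,"dz": 0,"roll": -10,"jaw": 0.7},
  {"dx": 0,"dy": 0,"dz": 0,"roll": -10,"jaw": 0.7},
  {"dx": 0,"dy": 0,"dz": 0,"roll": -10,"jaw": 0.7},
  {"dx": 0,"dy": 0,"dz": 0,"roll": -10,"jaw": 0.7},
  {"dx": 0,"dy": 0,"dz": 0,"roll": -10,"jaw": 0.7},
  {"dx": 0,"dy": 0,"dz": 0,"roll": -10,"jaw": 0.7},
  {"dx": 0,"dy": 0,"dz": 0,"roll": -10,"jaw": 0.7},
  {"dx": 0,"dy": 0,"dz": 0,"roll": -10,"jaw": 0.7},
  {"dx": 0,"dy": 0,"dz": 0,"roll": 0,"jaw": 0.7},
])

```text
t: 2.65
eef_pos: [0.5096, 0.2057, 0.2313]
ee_rot: [-3.141, -0.0, 2.738]
force: [0.2, -1.2, 0.1]
width: 0.0614
gripper_force: 0.0
```

```bash
cat >> h.py <<'E'
def clay(f,zlo,zhi,amin=100):
    hsv=cv2.cvtColor(f['p'],cv2.COLOR_RGB2HSV)
    m=((hsv[...,1]>110)&((hsv[...,0]<14)|(hsv[...,0]>172))&(f['d']>0)).astype(np.uint8)
    k,l,st,_=cv2.connectedComponentsWithStats(m)
    for i in range(1,k):
        if st[i,4]<amin: continue
        v,u=np.nonzero(l==i); X=world(f,np.c_[u,v]); T=X[(X[:,2]>zlo)&(X[:,2]<zhi)]
        if len(T)>50:print(st[i],len(T),np.median(T[:,2]).round(4),cv2.minAreaRect((T[:,:2]*1000).astype(np.float32)))
E
python3 - <<'E'
from h import *
f=snap("wrist","w2"); cv2.imwrite("pics/w2.png",f['p'][:,:,::-1])
clay(f,.046,.054)
E
```

```text
t 2.65 tcp [0.5096 0.2057 0.2313] yaw 156.89 F [ 0.2 -1.2  0.1] w 0.0614 g 0.0
[ 246   36   29  140 3725] 3724 0.0503 ((458.0213928222656, 229.53622436523438), (29.7507381439209, 148.28961181640625), 66.15843200683594)
[ 432  106   80   71 3381] 2702 0.0483 ((586.0399169921875, 436.4019775390625), (75.15052032470703, 54.7282829284668), 38.168373107910156)
[235 265  39  16 347] 89 0.0466 ((648.9150390625, 143.11019897460938), (32.502559661865234, 13.376428604125977), 66.12435150146484)
```

View pics/w2.png

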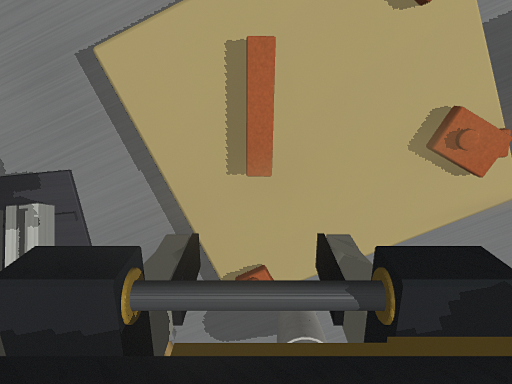

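The wrist view shows the bar at (261,36)–(261,176), measured 148 x 30 mm with its top at 50 mm, as expected. Descending near its +x end.

Emit:
servo_tool([
  {"dx": 0.003,"dy": 0,"dz": -0.02,"roll": -0.7,"jaw": 0.7},
  {"dx": 0,"dy": 0,"dz": -0.035,"roll": 0,"jaw": 0.7},
  {"dx": 0,"dy": 0,"dz": -0.035,"roll": 0,"jaw": 0.7},
  {"dx": 0,"dy": 0,"dz": -0.035,"roll": 0,"jaw": 0.7},
  {"dx": 0,"dy": 0,"dz": -0.035,"roll": 0,"jaw": 0.7},
  {"dx": 0,"dy": 0,"dz": -0.025,"roll": 0,"jaw": 0.7},
  {"dx": 0,"dy": 0,"dz": -0.012,"roll": 0,"jaw": 0.7},
  {"dx": 0,"dy": 0,"dz": 0,"roll": 0,"jaw": 0.3},
  {"dx": 0,"dy": 0,"dz": 0,"roll": 0,"jaw": 0.3},
  {"dx": 0,"dy": 0,"dz": 0,"roll": 0,"jaw": 0.3},
], newtons=4)

```text
t: 3.95
eef_pos: [0.5133, 0.2063, 0.0356]
ee_rot: [3.14, 0.001, 2.725]
force: [0.2, -0.5, -1.0]
width: 0.037
gripper_force: 0.0
```

```bash
python3 - <<'E'
from h import *
f=snap("wrist","w3")
clay(f,.046,.054)
E
```

```text
t 3.95 tcp [0.5133 0.2063 0.0356] yaw 156.16 F [ 0.2 -0.5 -1. ] w 0.037 g 0.0
[  226     0    62   255 14112] 14112 0.0502 ((463.8522033691406, 226.9531707763672), (29.94406509399414, 136.3065185546875), 66.09886932373047)
```

Emit:
servo_tool([
  {"dx": 0,"dy": 0,"dz": -0.002,"roll": 0,"jaw": 0.25},
  {"dx": 0,"dy": 0,"dz": 0,"roll": 0,"jaw": 0.2},
  {"dx": 0,"dy": 0,"dz": 0,"roll": 0,"jaw": 0.2},
  {"dx": 0,"dy": 0,"dz": 0,"roll": 0,"jaw": 0.2},
  {"dx": 0,"dy": 0,"dz": 0,"roll": 0,"jaw": 0.2},
  {"dx": -0.0005,"dy": 0.0002,"dz": 0.005,"roll": 0,"jaw": 0.2},
  {"dx": -0.0006,"dy": 0.0003,"dz": 0.005,"roll": 0,"jaw": 0.2},
  {"dx": -0.0007,"dy": 0.0003,"dz": 0.005,"roll": 0,"jaw": 0.2},
  {"dx": -0.0014,"dy": 0.0006,"dz": 0.007,"roll": 0,"jaw": 0.2},
  {"dx": -0.002,"dy": 0.0009,"dz": 0.008,"roll": 0,"jaw": 0.2},
], newtons=4)

```text
t: 5.25
eef_pos: [0.5074, 0.2081, 0.063]
ee_rot: [3.141, 0.0, 2.725]
force: [0.5, 0.6, -0.1]
width: 0.0174
gripper_force: 0.0
```

```bash
cat >> h.py <<'E'
def bartop(f,lo=.03,hi=.3,box=None,k=0):
    """plane of the top face of the largest clay blob -> tilt, direction, ends"""
    hsv=cv2.cvtColor(f['p'],cv2.COLOR_RGB2HSV)
    m=((hsv[...,1]>110)&((hsv[...,0]<14)|(hsv[...,0]>172))&(f['d']>0)).astype(np.uint8)
    if box: z=np.zeros_like(m); x0,y0,x1,y1=box; z[y0:y1,x0:x1]=m[y0:y1,x0:x1]; m=z
    n,l,st,_=cv2.connectedComponentsWithStats(m); i=1+np.argsort(-st[1:,4])[k]
    v,u=np.nonzero(cv2.erode((l==i).astype(np.uint8),np.ones((3,3)))); X=world(f,np.c_[u,v])
    for _ in range(6):
        c=X.mean(0); U,S,V=np.linalg.svd(X-c,full_matrices=False); r=(X-c)@V[2]; X=X[abs(r)<max(.0015,2*r.std())]
    a=V[0]*np.sign(V[0][0]); s=(X-c)@a; w=(X-c)@V[1]
    print(st[i],len(X),'axis yaw',np.degrees(np.arctan2(a[1],a[0])).round(2),'el',np.degrees(np.arcsin(a[2])).round(2),'low end',(c+a*(s.min())).round(4),'high end',(c+a*s.max()).round(4),'len',np.ptp(s).round(4),'w',np.ptp(w).round(4),'rms',r.std().round(4))
E
python3 - <<'E'
from h import *
f=snap("wrist","w4"); bartop(f)
E
```

```text
t 5.25 tcp [0.5074 0.2081 0.063 ] yaw 156.13 F [ 0.5  0.6 -0.1] w 0.0174 g 0.0
[  232     0    53   244 11672] 10475 axis yaw -23.83 el -0.02 low end [0.3908 0.2593 0.0503] high end [0.5256 0.1998 0.0502] len 0.1474 w 0.0285 rms 0.0006
```

The fingers closed to 17 mm, so the bar slipped out. It has not moved, so I'll regrip and check the grip before lifting.

Emit:
servo_tool([
  {"dx": 0.001,"dy": -0.0004,"dz": 0,"roll": 0,"jaw": 0.6},
  {"dx": 0,"dy": 0,"dz": 0,"roll": 0,"jaw": 0.6},
  {"dx": 0,"dy": 0,"dz": 0,"roll": 0,"jaw": 0.6},
  {"dx": 0,"dy": 0,"dz": 0,"roll": 0,"jaw": 0.6},
  {"dx": 0,"dy": 0,"dz": -0.012,"roll": 0,"jaw": 0.6},
  {"dx": 0,"dy": 0,"dz": -0.012,"roll": 0,"jaw": 0.6},
  {"dx": 0,"dy": 0,"dz": -0.0075,"roll": 0,"jaw": 0.4},
  {"dx": 0,"dy": 0,"dz": 0,"roll": 0,"jaw": 0.2},
  {"dx": 0,"dy": 0,"dz": 0,"roll": 0,"jaw": 0.2},
  {"dx": 0,"dy": 0,"dz": 0,"roll": 0,"jaw": 0.2},
], newtons=8)

```text
t: 6.55
eef_pos: [0.5088, 0.2079, 0.0313]
ee_rot: [3.141, 0.0, 2.725]
force: [0.9, -0.3, 0.1]
width: 0.0199
gripper_force: 0.0
```

Emit:
servo_tool([
  {"dx": 0,"dy": 0,"dz": 0,"roll": 0,"jaw": 0.1},
  {"dx": 0,"dy": 0,"dz": 0,"roll": 0,"jaw": 0.1},
  {"dx": 0,"dy": 0,"dz": 0,"roll": 0,"jaw": 0.1},
  {"dx": 0,"dy": 0,"dz": 0,"roll": 0,"jaw": 0.1},
  {"dx": 0,"dy": 0,"dz": 0,"roll": 0,"jaw": 0.1},
  {"dx": 0,"dy": 0,"dz": 0,"roll": 0,"jaw": 0.1},
  {"dx": 0,"dy": 0,"dz": 0,"roll": 0,"jaw": 0.1},
  {"dx": 0,"dy": 0,"dz": 0,"roll": 0,"jaw": 0.1},
  {"dx": 0,"dy": 0,"dz": 0,"roll": 0,"jaw": 0.1},
  {"dx": 0,"dy": 0,"dz": 0,"roll": 0,"jaw": 0.1},
])

```text
t: 7.8
eef_pos: [0.5085, 0.2077, 0.031]
ee_rot: [3.142, -0.0, 2.725]
force: [0.6, -0.0, 0.2]
width: 0.0089
gripper_force: 0.0
```

```bash
python3 - <<'E'
from h import *
f=snap("wrist","w5"); bartop(f)
E
```

```text
t 7.8 tcp [0.5085 0.2077 0.031 ] yaw 156.13 F [ 0.6 -0.   0.2] w 0.0089 g 0.0
[  226     0    64   267 14045] 12770 axis yaw -23.83 el -0.02 low end [0.3982 0.256  0.0503] high end [0.5259 0.1995 0.0502] len 0.1396 w 0.0287 rms 0.0006
```

```bash
python3 - <<'E'
from h import *
f=load("w5"); s=snap("side","s5")
a=cv2.resize(s['p'][110:230,150:310],(480,360),interpolation=cv2.INTER_CUBIC)
b=cv2.resize(f['p'],(480,360)); cv2.imwrite("pics/c5.png",np.vstack([a,b])[:600,:,::-1] if 0 else cv2.resize(np.hstack([a,b]),(800,300))[:,:,::-1])
E
```

```text
t 7.85 tcp [0.5085 0.2077 0.0309] yaw 156.13 F [-0.3 -0.1  0.2] w 0.0085 g 0.0
```

View pics/c5.png

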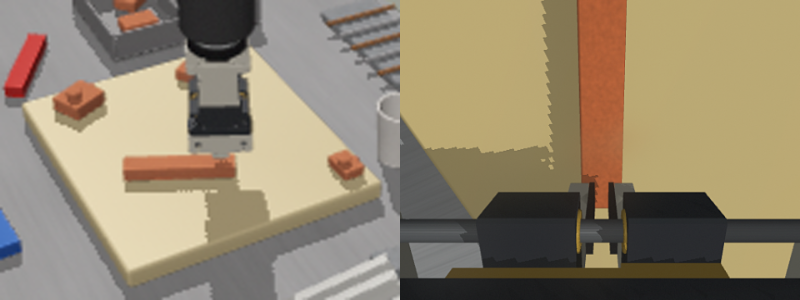

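```bash
python3 - <<'E'
from h import *
for n in("s5","w5"):
    f=load(n)
    for p in([.5085,.2077,.031],[.5085,.2077,.05],[.5257,.1997,.05],[.512,.216,.04]):
        x=f['R']@np.array(p)+f['t']; uv=(f['intrinsics']@x)[:2]/x[2]; d=f['d'][int(uv[1]),int(uv[0])] if 0<=uv[1]<384 else 0
        print(n,p,uv.round(1),'z',x[2].round(4),'depth there',d.round(4))
f=load("s5"); X=None
u,v=np.meshgrid(range(222,256),range(158,186)); X=world(f,np.c_[u.ravel(),v.ravel()]).reshape(28,34,3)
# finger-ish: grey pixels
p=f['p'][158:186,222:256].astype(int); g=(p.max(2)-p.min(2)<25)
for i in range(0,28,2):
    k=g[i]
    if k.any(): print(158+i,k.sum(),(np.nonzero(k)[0][[0,-1]]+222),np.median(X[i][k],0).round(4))
f=load("w5")
for y in range(215,300,10):
    p=f['p'][y].astype(int); g=(p.max(1)-p.min(1)<25)&(f['d'][y]>0); g[:200]=0;g[330:]=0
    i=np.nonzero(g)[0]
    if len(i): W=world(f,np.c_[i,np.full(len(i),y)]);j=[0,len(i)//4,len(i)//2,3*len(i)//4,-1]; print(y,i[j],W[j].round(3).tolist())
E
```

```text
s5 [0.5085, 0.2077, 0.031] [238.6 177.8] z 1.4389 depth there 1.4195
s5 [0.5085, 0.2077, 0.05] [238.5 173.4] z 1.4263 depth there 1.4331
s5 [0.5257, 0.1997, 0.05] [244.2 173.3] z 1.4271 depth there 1.4588
s5 [0.512, 0.216, 0.04] [238.4 174.1] z 1.4397 depth there 1.4259
w5 [0.5085, 0.2077, 0.031] [258.2 222.9] z 0.2094 depth there 0.1866
w5 [0.5085, 0.2077, 0.05] [258.3 235.9] z 0.1913 depth there 0.1906
w5 [0.5257, 0.1997, 0.05] [257.6 265.2] z 0.1971 depth there 0.1958
w5 [0.512, 0.216, 0.04] [273.2 228.6] z 0.2008 depth there 0.19
158 25 [225 249] [0.4733 0.1345 0.1747]
160 25 [225 249] [0.4688 0.1267 0.1743]
162 25 [225 249] [0.4646 0.1203 0.1714]
164 26 [225 250] [0.465  0.1235 0.1627]
166 25 [226 250] [0.4714 0.1281 0.1502]
168 25 [226 250] [0.471  0.128  0.1423]
170 20 [226 245] [0.463  0.129  0.1352]
172 6 [235 240] [0.4975 0.191  0.0711]
235 [218 232 248 283 297] [[0.49, 0.194, 0.072], [0.493, 0.2, 0.072], [0.498, 0.207, 0.068], [0.503, 0.223, 0.072], [0.506, 0.23, 0.073]]
245 [215 232 267 284 300] [[0.491, 0.193, 0.082], [0.493, 0.201, 0.083], [0.502, 0.215, 0.08], [0.504, 0.223, 0.082], [0.507, 0.23, 0.083]]
255 [200 228 274 302 329] [[0.467, 0.209, 0.143], [0.47, 0.215, 0.142], [0.503, 0.218, 0.09], [0.478, 0.234, 0.143], [0.481, 0.241, 0.143]]
265 [200 228 274 302 329] [[0.467, 0.209, 0.149], [0.473, 0.214, 0.143], [0.502, 0.218, 0.099], [0.478, 0.233, 0.149], [0.481, 0.24, 0.149]]
275 [200 224 273 304 329] [[0.468, 0.21, 0.153], [0.47, 0.215, 0.153], [0.502, 0.217, 0.107], [0.477, 0.233, 0.154], [0.48, 0.239, 0.153]]
285 [200 235 265 300 329] [[0.469, 0.209, 0.154], [0.477, 0.214, 0.147], [0.48, 0.222, 0.148], [0.478, 0.232, 0.156], [0.481, 0.238, 0.156]]
295 [200 234 264 299 329] [[0.471, 0.209, 0.156], [0.479, 0.214, 0.149], [0.481, 0.221, 0.15], [0.481, 0.23, 0.156], [0.484, 0.237, 0.156]]
```

```bash
python3 - <<'E'
from h import *
for n,tcp,yaw in(("w1",[.2975,.6053,.1906],-26.18),("w2",[.5096,.2057,.2313],156.89),("w5",[.5085,.2077,.031],156.13)):
    f=load(n); v,u=np.nonzero(f['d']>0); k=(v>215); X=world(f,np.c_[u,v][k])-tcp
    a=np.radians(yaw); x=X[:,:2]@[np.cos(a),np.sin(a)]; y=X[:,:2]@[np.sin(a),-np.cos(a)]; z=-X[:,2]
    m=(abs(y)<.07)&(z<.03)&(z>-.07)&(abs(x)<.03)
    p=f['p'][v[k],u[k]].astype(int); m&=(p.max(1)-p.min(1)<30)
    print(n,m.sum(),'z(tool) pct',np.percentile(z[m],[50,90,98,100]).round(4))
    for lo in np.arange(-.07,.01,.01):
        q=m&(z>=lo)&(z<lo+.01)
        if q.sum()>5: print(' z',lo.round(3),q.sum(),'x',np.percentile(x[q],[2,98]).round(4),'y',np.percentile(y[q],[2,98]).round(4),'|y|min',abs(y[q]).min().round(4))
E
```

```text
w1 3562 z(tool) pct [-0.0549 -0.0417 -0.037  -0.0349]
 z -0.07 1114 x [0.0005 0.0119] y [-0.0596  0.0604] |y|min 0.0431
 z -0.06 1242 x [-0.0054  0.0118] y [-0.0582  0.059 ] |y|min 0.043
 z -0.05 980 x [-0.0085  0.0118] y [-0.0582  0.0589] |y|min 0.0431
 z -0.04 226 x [-0.009   0.0107] y [-0.0484  0.0474] |y|min 0.0431
w2 3163 z(tool) pct [-0.0552 -0.042  -0.0374 -0.0349]
 z -0.07 1025 x [0.0006 0.0114] y [-0.0474  0.0465] |y|min 0.0299
 z -0.06 1112 x [-0.0052  0.0114] y [-0.0459  0.0449] |y|min 0.03
 z -0.05 859 x [-0.0086  0.0113] y [-0.0459  0.0449] |y|min 0.0301
 z -0.04 167 x [-0.0092  0.0102] y [-0.0343  0.0338] |y|min 0.0302
w5 1536 z(tool) pct [-0.0521 -0.0418 -0.0373  0.0011]
 z -0.07 324 x [0.0086 0.0112] y [-0.0118  0.0109] |y|min 0.004
 z -0.06 579 x [-0.0023  0.0113] y [-0.0177  0.017 ] |y|min 0.004
 z -0.05 564 x [0.0089 0.0112] y [-0.0199  0.0189] |y|min 0.0041
 z -0.04 54 x [0.0087 0.0102] y [-0.0103  0.0083] |y|min 0.0044
 z 0.0 13 x [-0.0082 -0.0077] y [-0.0249 -0.0175] |y|min 0.0174
```

Both cameras agree that the real fingertips sit 35 mm short of the reported TCP, so the fingers closed above the bar. I'll apply that offset: tips at 33 mm means a reported z of about −2 mm. I'll go down gently and watch the force.

Emit:
servo_tool([
  {"dx": 0.0037,"dy": -0.0016,"dz": 0,"roll": 0,"jaw": 0.6},
  {"dx": 0,"dy": 0,"dz": 0,"roll": 0,"jaw": 0.6},
  {"dx": 0,"dy": 0,"dz": 0,"roll": 0,"jaw": 0.6},
  {"dx": 0,"dy": 0,"dz": 0,"roll": 0,"jaw": 0.6},
  {"dx": 0,"dy": 0,"dz": 0,"roll": 0,"jaw": 0.6},
  {"dx": 0,"dy": 0,"dz": 0,"roll": 0,"jaw": 0.6},
  {"dx": 0,"dy": 0,"dz": -0.008,"roll": 0,"jaw": 0.6},
  {"dx": 0,"dy": 0,"dz": -0.008,"roll": 0,"jaw": 0.6},
  {"dx": 0,"dy": 0,"dz": -0.008,"roll": 0,"jaw": 0.6},
  {"dx": 0,"dy": 0,"dz": 0,"roll": 0,"jaw": 0.6},
], newtons=4)

```text
t: 9.15
eef_pos: [0.5117, 0.2056, 0.0059]
ee_rot: [-3.14, -0.001, 2.725]
force: [0.0, -0.3, 0.5]
width: 0.0524
gripper_force: 0.0
```

Emit:
servo_tool([
  {"dx": 0,"dy": 0,"dz": -0.004,"roll": 0,"jaw": 0.6},
  {"dx": 0,"dy": 0,"dz": -0.004,"roll": 0,"jaw": 0.6},
  {"dx": 0,"dy": 0,"dz": 0,"roll": 0,"jaw": 0.4},
  {"dx": 0,"dy": 0,"dz": 0,"roll": 0,"jaw": 0.2},
  {"dx": 0,"dy": 0,"dz": 0,"roll": 0,"jaw": 0.2},
  {"dx": 0,"dy": 0,"dz": 0,"roll": 0,"jaw": 0.2},
  {"dx": 0,"dy": 0,"dz": 0,"roll": 0,"jaw": 0.2},
  {"dx": 0,"dy": 0,"dz": 0,"roll": 0,"jaw": 0.2},
  {"dx": 0,"dy": 0,"dz": 0,"roll": 0,"jaw": 0.2},
  {"dx": 0,"dy": 0,"dz": 0,"roll": 0,"jaw": 0.2},
])

```text
t: 10.4
eef_pos: [0.5123, 0.2062, -0.0009]
ee_rot: [3.141, 0.0, 2.725]
force: [-0.7, 0.1, 3.0]
width: 0.0299
gripper_force: 4.0
```

Emit:
servo_tool([
  {"dx": -0.0008,"dy": 0.0004,"dz": 0.0076,"roll": 0,"jaw": 0.2},
  {"dx": -0.001,"dy": 0.0004,"dz": 0.0076,"roll": 0,"jaw": 0.2},
  {"dx": -0.0015,"dy": 0.0007,"dz": 0.0075,"roll": 0,"jaw": 0.2},
  {"dx": -0.0019,"dy": 0.0008,"dz": 0.0074,"roll": 0,"jaw": 0.2},
  {"dx": -0.0023,"dy": 0.001,"dz": 0.0073,"roll": 0,"jaw": 0.2},
  {"dx": -0.0026,"dy": 0.0012,"dz": 0.0071,"roll": 0,"jaw": 0.2},
  {"dx": -0.003,"dy": 0.0013,"dz": 0.0069,"roll": 0,"jaw": 0.2},
  {"dx": -0.0033,"dy": 0.0015,"dz": 0.0068,"roll": 0,"jaw": 0.2},
  {"dx": 0,"dy": 0,"dz": 0,"roll": 0,"jaw": 0.2},
  {"dx": 0,"dy": 0,"dz": 0,"roll": 0,"jaw": 0.2},
], newtons=4)

```text
t: 11.65
eef_pos: [0.4962, 0.2136, 0.0574]
ee_rot: [3.141, 0.001, 2.725]
force: [1.6, -0.0, 0.8]
width: 0.0299
gripper_force: 4.0
```

```bash
python3 - <<'E'
from h import *
f=snap("wrist","w6"); bartop(f)
E
```

```text
t 11.65 tcp [0.4962 0.2136 0.0574] yaw 156.14 F [ 1.6 -0.   0.8] w 0.0299 g 4.0
[  227     8    62   273 15726] 14303 axis yaw -23.72 el 25.87 low end [0.384  0.2625 0.0486] high end [0.5019 0.2106 0.1111] len 0.1432 w 0.0288 rms 0.0006
```

The bar is tilted to 25.9° as planned. Tightening the grip, lifting and turning toward the rack.

Emit:
servo_tool([
  {"dx": 0,"dy": 0,"dz": 0,"roll": 0,"jaw": 0.2},
  {"dx": 0,"dy": 0,"dz": 0,"roll": 0,"jaw": 0.2},
  {"dx": 0,"dy": 0,"dz": 0.005,"roll": 0,"jaw": 0.2},
  {"dx": 0,"dy": 0,"dz": 0.015,"roll": 1,"jaw": 0.2},
  {"dx": 0,"dy": 0,"dz": 0.02,"roll": 1,"jaw": 0.2},
  {"dx": 0,"dy": 0,"dz": 0.02,"roll": 1,"jaw": 0.2},
  {"dx": 0,"dy": 0,"dz": 0.02,"roll": 1,"jaw": 0.2},
  {"dx": 0,"dy": 0,"dz": 0.02,"roll": 1,"jaw": 0.2},
  {"dx": 0.01,"dy": -0.016,"dz": 0.015,"roll": 1,"jaw": 0.2},
  {"dx": 0.02,"dy": -0.03,"dz": 0.005,"roll": 1,"jaw": 0.2},
], newtons=40)

```text
t: 12.95
eef_pos: [0.5263, 0.1679, 0.1796]
ee_rot: [3.139, 0.002, 2.851]
force: [0.1, -0.1, -2.0]
width: 0.0295
gripper_force: 40.0
```

Emit:
servo_tool([
  {"dx": 0.023,"dy": -0.036,"dz": 0,"roll": 0,"jaw": 0.2},
  {"dx": 0.023,"dy": -0.036,"dz": 0,"roll": 0,"jaw": 0.2},
  {"dx": 0.023,"dy": -0.036,"dz": 0,"roll": 0,"jaw": 0.2},
  {"dx": 0.023,"dy": -0.036,"dz": 0,"roll": 0,"jaw": 0.2},
  {"dx": 0.023,"dy": -0.036,"dz": 0,"roll": 0,"jaw": 0.2},
  {"dx": 0.023,"dy": -0.036,"dz": 0,"roll": 0,"jaw": 0.2},
  {"dx": 0.023,"dy": -0.036,"dz": 0,"roll": 0,"jaw": 0.2},
  {"dx": 0.022,"dy": -0.036,"dz": 0,"roll": 0,"jaw": 0.2},
  {"dx": 0.015,"dy": -0.025,"dz": 0,"roll": 0,"jaw": 0.2},
  {"dx": 0.005,"dy": -0.011,"dz": 0,"roll": 0,"jaw": 0.2},
])

```text
t: 14.2
eef_pos: [0.729, -0.1582, 0.1772]
ee_rot: [-3.141, -0.001, 2.846]
force: [-0.3, 0.8, -2.3]
width: 0.029
gripper_force: 40.0
```

```bash
python3 - <<'E'
from h import *
f=snap("wrist","w7"); bartop(f); cv2.imwrite("pics/w7.png",cv2.resize(f['p'],(800,600))[:,:,::-1])
E
```

```text
t 14.2 tcp [ 0.729  -0.1582  0.1772] yaw 163.08 F [-0.3  0.8 -2.3] w 0.029 g 40.0
[  227     9    62   272 15611] 14134 axis yaw -16.9 el 26.01 low end [ 0.612  -0.123   0.1682] high end [ 0.735  -0.1604  0.2309] len 0.1431 w 0.0288 rms 0.0006
```

View pics/w7.png

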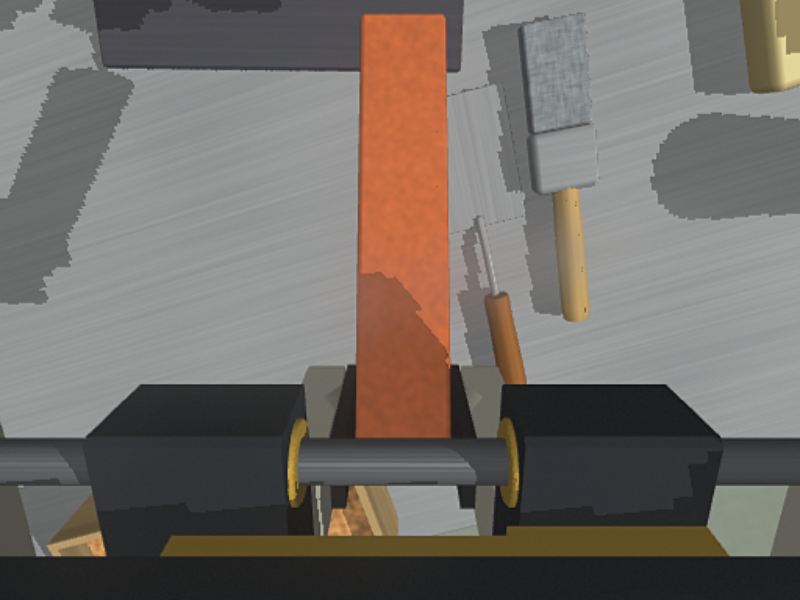

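Emit:
servo_tool([
  {"dx": -0.005,"dy": 0.006,"dz": 0.01,"roll": 0,"jaw": 0.2},
  {"dx": -0.015,"dy": 0.018,"dz": 0.01,"roll": 0,"jaw": 0.2},
  {"dx": -0.015,"dy": 0.02,"dz": 0.01,"roll": 0,"jaw": 0.2},
  {"dx": -0.015,"dy": 0.02,"dz": 0,"roll": 0,"jaw": 0.2},
  {"dx": -0.015,"dy": 0.02,"dz": 0,"roll": 0,"jaw": 0.2},
  {"dx": -0.008,"dy": 0.01,"dz": 0,"roll": 0,"jaw": 0.2},
  {"dx": -0.002,"dy": 0.002,"dz": 0,"roll": 0,"jaw": 0.2},
  {"dx": 0,"dy": 0,"dz": 0,"roll": 0,"jaw": 0.2},
  {"dx": 0,"dy": 0,"dz": 0,"roll": 0,"jaw": 0.2},
  {"dx": 0,"dy": 0,"dz": 0,"roll": 0,"jaw": 0.2},
])

```text
t: 15.5
eef_pos: [0.654, -0.0612, 0.2067]
ee_rot: [-3.141, -0.0, 2.846]
force: [-0.0, 0.4, -2.1]
width: 0.0298
gripper_force: 40.0
```

```bash
python3 - <<'E'
from h import *
f=snap("wrist","w8"); bartop(f); cv2.imwrite("pics/w8.png",cv2.resize(f['p'],(800,600))[:,:,::-1])
E
```

```text
t 15.5 tcp [ 0.654  -0.0612  0.2067] yaw 163.08 F [-0.   0.4 -2.1] w 0.0298 g 40.0
[  227     9    62   272 15627] 14367 axis yaw -16.81 el 26.03 low end [ 0.5367 -0.0261  0.1975] high end [ 0.66   -0.0634  0.2604] len 0.1434 w 0.0287 rms 0.0006
```

View pics/w8.png

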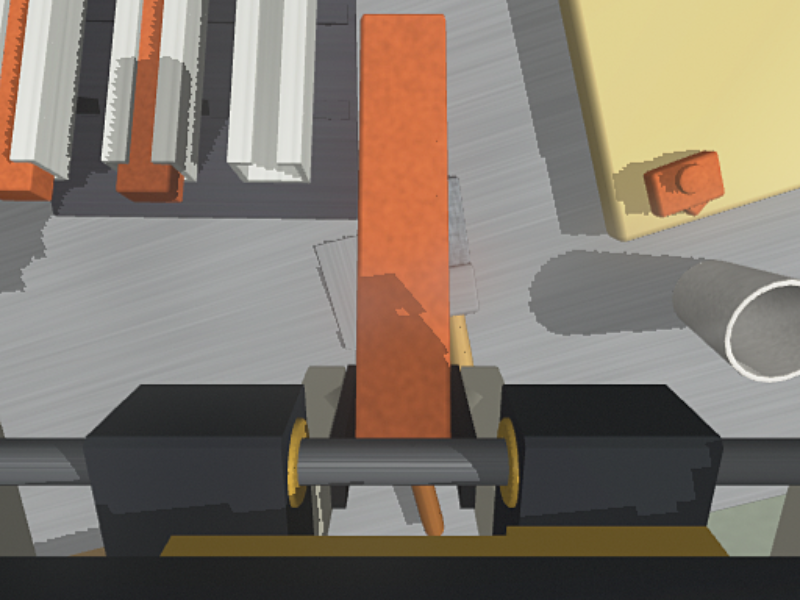

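The wrist view shows the empty sleeve clearly: top strips running down to a mouth edge at (228–308, 163), slot between (252,163) and (278,163). Measuring it in 3D.

```bash
cat > sl.py <<'E'
from h import *
f=load("w8")
v,u=np.mgrid[0:110,138:204]; u=u.ravel();v=v.ravel(); X=world(f,np.c_[u,v]); p=f['p'][v,u].astype(int)
br=(p.min(1)>110)&(X[:,2]>.03)&(f['d'][v,u]>0)
X=X[br]
rng=np.random.default_rng(0); best=None
for _ in range(800):
    a=X[rng.choice(len(X),3,False)]; n=np.cross(a[1]-a[0],a[2]-a[0]); L=np.linalg.norm(n)
    if L<1e-5: continue
    n/=L; n*=np.sign(n[2]); 
    if abs(np.degrees(np.arccos(n[2]))-26)>6: continue
    k=abs((X-a[0])@n)<.001
    # want the top plane: most inliers
    if best is None or k.sum()>best[0]: best=(k.sum(),k)
T=X[best[1]]; c=T.mean(0); n=np.linalg.svd(T-c)[2][2]; n*=np.sign(n[2])
print('inl',len(T),'tilt',np.degrees(np.arccos(n[2])).round(2),'dir',np.degrees(np.arctan2(-n[1],-n[0])).round(2))
# yaw from strip edges: minimise spread of edges -> scan yaw
def prof(y):
    h=np.array([np.cos(y),np.sin(y),0]); a=h-(h@n)*n; a/=np.linalg.norm(a); b=np.cross(n,a); return a,b
sc=[]
for y in np.radians(np.arange(-21,-12,.1)):
    a,b=prof(y); h=np.histogram((T-c)@b,bins=np.arange(-.03,.03,.0005))[0]; sc.append((h.astype(float)**2).sum())
y=np.arange(-21,-12,.1)[int(np.argmax(sc))]; print('yaw by edges',y.round(1))
for yy in(y,-17.0):
    a,b=prof(np.radians(yy)); s=(T-c)@a; w=(T-c)@b
    h,e=np.histogram(w,bins=np.arange(-.026,.0265,.001)); print(yy,list(zip((e[:-1]*1000).round(1),h)))
    sm=np.percentile(s,99.5); lo,hi=np.percentile(w,[.5,99.5]); mt=c+a*sm+b*(lo+hi)/2
    print('width',hi-lo,'mouth top ctr',mt.round(4),'mouth ctr',(mt-.015*n).round(4),'axis',a.round(4))
E
python3 sl.py
```

```text
inl 2753 tilt 25.85 dir -16.97
yaw by edges -15.3
-15.299999999999919 [(np.float64(-26.0), np.int64(0)), (np.float64(-25.0), np.int64(0)), (np.float64(-24.0), np.int64(0)), (np.float64(-23.0), np.int64(1)), (np.float64(-22.0), np.int64(20)), (np.float64(-21.0), np.int64(52)), (np.float64(-20.0), np.int64(71)), (np.float64(-19.0), np.int64(94)), (np.float64(-18.0), np.int64(91)), (np.float64(-17.0), np.int64(106)), (np.float64(-16.0), np.int64(107)), (np.float64(-15.0), np.int64(96)), (np.float64(-14.0), np.int64(110)), (np.float64(-13.0), np.int64(99)), (np.float64(-12.0), np.int64(108)), (np.float64(-11.0), np.int64(96)), (np.float64(-10.0), np.int64(97)), (np.float64(-9.0), np.int64(98)), (np.float64(-8.0), np.int64(61)), (np.float64(-7.0), np.int64(32)), (np.float64(-6.0), np.int64(21)), (np.float64(-5.0), np.int64(0)), (np.float64(-4.0), np.int64(0)), (np.float64(-3.0), np.int64(0)), (np.float64(-2.0), np.int64(0)), (np.float64(-1.0), np.int64(0)), (np.float64(0.0), np.int64(0)), (np.float64(1.0), np.int64(0)), (np.float64(2.0), np.int64(0)), (np.float64(3.0), np.int64(0)), (np.f
[... 2079 characters left out ...]
9.0), np.int64(94)), (np.float64(10.0), np.int64(103)), (np.float64(11.0), np.int64(117)), (np.float64(12.0), np.int64(106)), (np.float64(13.0), np.int64(103)), (np.float64(14.0), np.int64(109)), (np.float64(15.0), np.int64(104)), (np.float64(16.0), np.int64(106)), (np.float64(17.0), np.int64(109)), (np.float64(18.0), np.int64(95)), (np.float64(19.0), np.int64(90)), (np.float64(20.0), np.int64(8)), (np.float64(21.0), np.int64(0)), (np.float64(22.0), np.int64(0)), (np.float64(23.0), np.int64(0)), (np.float64(24.0), np.int64(0)), (np.float64(25.0), np.int64(0))]
width 0.040197615492120364 mouth top ctr [ 0.5674 -0.114   0.1088] mouth ctr [ 0.5736 -0.1159  0.0953] axis [ 0.8606 -0.2632  0.436 ]
```

The sleeve fits well: top 40 mm wide, tilt 25.9°, yaw −17.0°, mouth centre (0.5736, −0.1159, 0.0953), matching the 95 mm given. Moving to 25 mm in front of the mouth.

Emit:
servo_tool([
  {"dx": 0.0052,"dy": -0.009,"dz": 0,"roll": 0,"jaw": 0.2},
  {"dx": 0.014,"dy": -0.025,"dz": 0,"roll": 0,"jaw": 0.2},
  {"dx": 0.015,"dy": -0.026,"dz": 0,"roll": 0,"jaw": 0.2},
  {"dx": 0.015,"dy": -0.026,"dz": -0.005,"roll": 0,"jaw": 0.2},
  {"dx": 0.005,"dy": -0.0091,"dz": -0.015,"roll": 0,"jaw": 0.2},
  {"dx": 0,"dy": 0,"dz": -0.022,"roll": 0,"jaw": 0.2},
  {"dx": 0,"dy": 0,"dz": -0.022,"roll": 0,"jaw": 0.2},
  {"dx": 0,"dy": 0,"dz": -0.0143,"roll": 0,"jaw": 0.2},
  {"dx": 0,"dy": 0,"dz": -0.004,"roll": 0,"jaw": 0.2},
  {"dx": 0,"dy": 0,"dz": 0,"roll": 0,"jaw": 0.2},
])

```text
t: 16.8
eef_pos: [0.7083, -0.1557, 0.1251]
ee_rot: [-3.141, 0.0, 2.847]
force: [-0.2, -0.2, -0.5]
width: 0.0293
gripper_force: 40.0
```

```bash
cat > off.py <<'E'
import sys
from h import *
f=snap("wrist",sys.argv[1])
M=np.array([.5736,-.1159,.0953]); t=np.radians(25.9); y=np.radians(-17.)
a=np.array([np.cos(t)*np.cos(y),np.cos(t)*np.sin(y),np.sin(t)]); n=np.array([-np.sin(t)*np.cos(y),-np.sin(t)*np.sin(y),np.cos(t)]); b=np.cross(n,a)
hsv=cv2.cvtColor(f['p'],cv2.COLOR_RGB2HSV)
m=((hsv[...,1]>110)&((hsv[...,0]<14)|(hsv[...,0]>172))&(f['d']>0)).astype(np.uint8)
q,l,st,_=cv2.connectedComponentsWithStats(m); i=1+np.argmax(st[1:,4]); v,u=np.nonzero(l==i)
X=(world(f,np.c_[u,v])-M)@np.c_[a,b,n]
for lo in np.arange(-.02,.18,.02):   # slices along the sleeve axis
    k=(X[:,0]>=lo)&(X[:,0]<lo+.02)
    if k.sum()<100: continue
    T=X[k]; zt=np.median(T[:,2]); T=T[abs(T[:,2]-zt)<.003]; e=np.percentile(T[:,1],[.5,99.5])
    print('s',round(lo+.01,2),'centre y(mm)',(e.mean()*1e3).round(2),'width',(np.ptp(e)*1e3).round(1),'centre z',(zt*1e3-10).round(2))
print('low end s mm',(X[:,0].min()*1e3).round(1), 'unit a',a.round(4),'b',b.round(4),'n',n.round(4))
E
python3 off.py w9
```

```text
t 16.8 tcp [ 0.7083 -0.1557  0.1251] yaw 163.14 F [-0.2 -0.2 -0.5] w 0.0293 g 40.0
s 0.03 centre y(mm) 0.67 width 29.3 centre z 0.57
s 0.05 centre y(mm) 0.47 width 29.6 centre z 0.61
s 0.07 centre y(mm) 0.53 width 29.1 centre z 0.66
s 0.09 centre y(mm) 0.71 width 29.4 centre z 0.72
s 0.11 centre y(mm) 0.65 width 29.1 centre z 0.79
s 0.13 centre y(mm) 0.97 width 29.2 centre z 0.86
s 0.15 centre y(mm) 0.82 width 29.2 centre z 0.91
s 0.17 centre y(mm) 1.11 width 29.3 centre z 0.94
low end s mm -39.2 unit a [ 0.8603 -0.263   0.4368] b [0.2924 0.9563 0.    ] n [-0.4177  0.1277  0.8996]
```

Emit:
servo_tool([
  {"dx": 0,"dy": -0.0006,"dz": -0.0005,"roll": 0,"jaw": 0.2},
  {"dx": -0.0043,"dy": 0.0013,"dz": -0.0022,"roll": 0,"jaw": 0.2},
  {"dx": -0.0043,"dy": 0.0013,"dz": -0.0022,"roll": 0,"jaw": 0.2},
  {"dx": -0.0043,"dy": 0.0013,"dz": -0.0022,"roll": 0,"jaw": 0.2},
  {"dx": -0.0043,"dy": 0.0013,"dz": -0.0022,"roll": 0,"jaw": 0.2},
  {"dx": -0.0026,"dy": 0.0008,"dz": -0.0013,"roll": 0,"jaw": 0.2},
  {"dx": -0.0026,"dy": 0.0008,"dz": -0.0013,"roll": 0,"jaw": 0.2},
  {"dx": -0.0026,"dy": 0.0008,"dz": -0.0013,"roll": 0,"jaw": 0.2},
  {"dx": 0,"dy": 0,"dz": 0,"roll": 0,"jaw": 0.2},
  {"dx": 0,"dy": 0,"dz": 0,"roll": 0,"jaw": 0.2},
])

```text
t: 18.1
eef_pos: [0.6832, -0.1488, 0.1117]
ee_rot: [-3.142, 0.0, 2.847]
force: [0.1, -0.1, -1.9]
width: 0.0294
gripper_force: 40.0
```

```bash
python3 off.py w10
```

```text
t 18.1 tcp [ 0.6832 -0.1488  0.1117] yaw 163.13 F [ 0.1 -0.1 -1.9] w 0.0294 g 40.0
s -0.01 centre y(mm) -0.52 width 27.3 centre z -0.26
s 0.01 centre y(mm) -0.16 width 29.6 centre z -0.07
s 0.03 centre y(mm) -0.15 width 29.4 centre z -0.03
s 0.05 centre y(mm) -0.07 width 28.9 centre z 0.06
s 0.07 centre y(mm) -0.01 width 29.4 centre z 0.08
s 0.09 centre y(mm) 0.04 width 28.9 centre z 0.18
s 0.11 centre y(mm) 0.12 width 29.4 centre z 0.19
s 0.13 centre y(mm) 0.37 width 29.4 centre z 0.27
low end s mm -5.2 unit a [ 0.8603 -0.263   0.4368] b [0.2924 0.9563 0.    ] n [-0.4177  0.1277  0.8996]
```

The tip is 5 mm inside the mouth with no contact force. Sliding on.

Emit:
servo_tool([
  {"dx": -0.0034,"dy": 0.00105,"dz": -0.00175,"roll": 0,"jaw": 0.2},
  {"dx": -0.0034,"dy": 0.00105,"dz": -0.00175,"roll": 0,"jaw": 0.2},
  {"dx": -0.0034,"dy": 0.00105,"dz": -0.00175,"roll": 0,"jaw": 0.2},
  {"dx": -0.0034,"dy": 0.00105,"dz": -0.00175,"roll": 0,"jaw": 0.2},
  {"dx": -0.0034,"dy": 0.00105,"dz": -0.00175,"roll": 0,"jaw": 0.2},
  {"dx": -0.0034,"dy": 0.00105,"dz": -0.00175,"roll": 0,"jaw": 0.2},
  {"dx": -0.0034,"dy": 0.00105,"dz": -0.00175,"roll": 0,"jaw": 0.2},
  {"dx": -0.0034,"dy": 0.00105,"dz": -0.00175,"roll": 0,"jaw": 0.2},
  {"dx": -0.0034,"dy": 0.00105,"dz": -0.00175,"roll": 0,"jaw": 0.2},
  {"dx": 0,"dy": 0,"dz": 0,"roll": 0,"jaw": 0.2},
], newtons=20)

```text
t: 19.4
eef_pos: [0.6521, -0.1392, 0.0958]
ee_rot: [-3.142, -0.0, 2.847]
force: [0.3, -0.0, -2.8]
width: 0.0299
gripper_force: 20.0
```

```bash
python3 off.py w11
```

```text
t 19.4 tcp [ 0.6521 -0.1392  0.0958] yaw 163.13 F [ 0.3 -0.  -2.8] w 0.0299 g 20.0
s -0.01 centre y(mm) -1.11 width 24.0 centre z -0.06
s 0.01 centre y(mm) 0.17 width 29.4 centre z -0.03
s 0.03 centre y(mm) 0.03 width 29.6 centre z -0.01
s 0.05 centre y(mm) 0.09 width 29.0 centre z 0.04
s 0.07 centre y(mm) 0.21 width 29.4 centre z 0.08
s 0.09 centre y(mm) 0.39 width 29.6 centre z 0.1
s 0.11 centre y(mm) 0.25 width 29.7 centre z 0.09
low end s mm -40.6 unit a [ 0.8603 -0.263   0.4368] b [0.2924 0.9563 0.    ] n [-0.4177  0.1277  0.8996]
```

Emit:
servo_tool([
  {"dx": -0.0034,"dy": 0.00105,"dz": -0.00175,"roll": 0,"jaw": 0.2},
  {"dx": -0.0034,"dy": 0.00105,"dz": -0.00175,"roll": 0,"jaw": 0.2},
  {"dx": -0.0034,"dy": 0.00105,"dz": -0.00175,"roll": 0,"jaw": 0.2},
  {"dx": -0.0034,"dy": 0.00105,"dz": -0.00175,"roll": 0,"jaw": 0.2},
  {"dx": -0.0034,"dy": 0.00105,"dz": -0.00175,"roll": 0,"jaw": 0.2},
  {"dx": -0.0034,"dy": 0.00105,"dz": -0.00175,"roll": 0,"jaw": 0.2},
  {"dx": -0.0034,"dy": 0.00105,"dz": -0.00175,"roll": 0,"jaw": 0.2},
  {"dx": -0.0034,"dy": 0.00105,"dz": -0.00175,"roll": 0,"jaw": 0.2},
  {"dx": -0.0034,"dy": 0.00105,"dz": -0.00175,"roll": 0,"jaw": 0.2},
  {"dx": 0,"dy": 0,"dz": 0,"roll": 0,"jaw": 0.2},
])

```text
t: 20.7
eef_pos: [0.6215, -0.1298, 0.0801]
ee_rot: [-3.142, -0.0, 2.847]
force: [-0.6, 0.4, -2.0]
width: 0.0299
gripper_force: 20.0
```

Emit:
servo_tool([
  {"dx": -0.0034,"dy": 0.00105,"dz": -0.00175,"roll": 0,"jaw": 0.2},
  {"dx": -0.0034,"dy": 0.00105,"dz": -0.00175,"roll": 0,"jaw": 0.2},
  {"dx": -0.0034,"dy": 0.00105,"dz": -0.00175,"roll": 0,"jaw": 0.2},
  {"dx": -0.0034,"dy": 0.00105,"dz": -0.00175,"roll": 0,"jaw": 0.2},
  {"dx": -0.0034,"dy": 0.00105,"dz": -0.00175,"roll": 0,"jaw": 0.2},
  {"dx": -0.0034,"dy": 0.00105,"dz": -0.00175,"roll": 0,"jaw": 0.2},
  {"dx": -0.0034,"dy": 0.00105,"dz": -0.00175,"roll": 0,"jaw": 0.2},
  {"dx": 0,"dy": 0,"dz": 0,"roll": 0,"jaw": 0.2},
  {"dx": 0,"dy": 0,"dz": 0,"roll": 0,"jaw": 0.2},
  {"dx": 0,"dy": 0,"dz": 0,"roll": 0,"jaw": 0.2},
])

```text
t: 21.95
eef_pos: [0.5982, -0.1225, 0.068]
ee_rot: [3.142, 0.0, 2.847]
force: [0.4, 1.3, -2.4]
width: 0.0295
gripper_force: 20.0
```

```bash
python3 off.py w12
```

```text
t 21.95 tcp [ 0.5982 -0.1225  0.068 ] yaw 163.13 F [ 0.4  1.3 -2.4] w 0.0295 g 20.0
s -0.01 centre y(mm) -0.22 width 13.7 centre z -0.27
s 0.01 centre y(mm) 0.43 width 29.4 centre z -0.29
s 0.03 centre y(mm) 0.58 width 29.6 centre z -0.22
low end s mm -103.9 unit a [ 0.8603 -0.263   0.4368] b [0.2924 0.9563 0.    ] n [-0.4177  0.1277  0.8996]
```

Emit:
servo_tool([
  {"dx": -0.0026,"dy": 0.0008,"dz": -0.0013,"roll": 0,"jaw": 0.2},
  {"dx": -0.0026,"dy": 0.0008,"dz": -0.0013,"roll": 0,"jaw": 0.2},
  {"dx": 0,"dy": 0,"dz": 0,"roll": 0,"jaw": 0.2},
  {"dx": 0,"dy": 0,"dz": 0,"roll": 0,"jaw": 0.38},
  {"dx": 0,"dy": 0,"dz": 0,"roll": 0,"jaw": 0.43},
  {"dx": 0,"dy": 0,"dz": 0,"roll": 0,"jaw": 0.43},
  {"dx": 0,"dy": 0,"dz": 0,"roll": 0,"jaw": 0.43},
  {"dx": 0,"dy": 0,"dz": 0,"roll": 0,"jaw": 0.43},
  {"dx": 0,"dy": 0,"dz": 0,"roll": 0,"jaw": 0.43},
  {"dx": 0,"dy": 0,"dz": 0,"roll": 0,"jaw": 0.43},
])

```text
t: 23.25
eef_pos: [0.5928, -0.1209, 0.0653]
ee_rot: [3.142, -0.0, 2.847]
force: [-0.6, 0.4, -0.6]
width: 0.0376
gripper_force: 0.0
```

```bash
python3 off.py w13
```

```text
t 23.25 tcp [ 0.5928 -0.1209  0.0653] yaw 163.13 F [-0.6  0.4 -0.6] w 0.0376 g 0.0
s -0.01 centre y(mm) -2.64 width 18.5 centre z -1.01
s 0.01 centre y(mm) 0.41 width 29.3 centre z -1.09
s 0.03 centre y(mm) 0.42 width 28.9 centre z -1.16
low end s mm -111.1 unit a [ 0.8603 -0.263   0.4368] b [0.2924 0.9563 0.    ] n [-0.4177  0.1277  0.8996]
```

Released; the bar rests on the sleeve floor about 110 mm in. Going round behind it with closed fingers to push it home.

Emit:
servo_tool([
  {"dx": 0,"dy": 0,"dz": 0.01,"roll": 0,"jaw": 0.43},
  {"dx": 0,"dy": 0,"dz": 0.018,"roll": 0,"jaw": 0.43},
  {"dx": 0,"dy": 0,"dz": 0.018,"roll": 0,"jaw": 0.43},
  {"dx": 0.008,"dy": -0.0025,"dz": 0.004,"roll": 0,"jaw": 0.2},
  {"dx": 0.015,"dy": -0.005,"dz": 0,"roll": 0,"jaw": 0.1},
  {"dx": 0.015,"dy": -0.005,"dz": 0,"roll": 0,"jaw": 0.02},
  {"dx": 0,"dy": 0,"dz": 0,"roll": 0,"jaw": 0.02},
  {"dx": 0,"dy": 0,"dz": 0,"roll": 0,"jaw": 0.02},
  {"dx": 0,"dy": 0,"dz": 0,"roll": 0,"jaw": 0.02},
  {"dx": 0,"dy": 0,"dz": 0,"roll": 0,"jaw": 0.02},
], newtons=10)

```text
t: 24.55
eef_pos: [0.6306, -0.1333, 0.1154]
ee_rot: [3.142, 0.0, 2.847]
force: [0.7, 0.0, 0.6]
width: 0.0015
gripper_force: 0.0
```

```bash
python3 off.py w14
```

```text
t 24.55 tcp [ 0.6306 -0.1333  0.1154] yaw 163.14 F [0.7 0.  0.6] w 0.0015 g 0.0
s -0.01 centre y(mm) -0.64 width 25.2 centre z -0.99
s 0.01 centre y(mm) 0.31 width 29.0 centre z -1.06
s 0.03 centre y(mm) 0.36 width 28.6 centre z -1.2
low end s mm -80.0 unit a [ 0.8603 -0.263   0.4368] b [0.2924 0.9563 0.    ] n [-0.4177  0.1277  0.8996]
```

Emit:
servo_tool([
  {"dx": 0,"dy": 0,"dz": -0.011,"roll": 0,"jaw": 0.02},
  {"dx": 0,"dy": 0,"dz": -0.011,"roll": 0,"jaw": 0.02},
  {"dx": 0,"dy": 0,"dz": -0.009,"roll": 0,"jaw": 0.02},
  {"dx": -0.0034,"dy": 0.00105,"dz": -0.00175,"roll": 0,"jaw": 0.02},
  {"dx": -0.0034,"dy": 0.00105,"dz": -0.00175,"roll": 0,"jaw": 0.02},
  {"dx": -0.0034,"dy": 0.00105,"dz": -0.00175,"roll": 0,"jaw": 0.02},
  {"dx": -0.0034,"dy": 0.00105,"dz": -0.00175,"roll": 0,"jaw": 0.02},
  {"dx": -0.0034,"dy": 0.00105,"dz": -0.00175,"roll": 0,"jaw": 0.02},
  {"dx": -0.0034,"dy": 0.00105,"dz": -0.00175,"roll": 0,"jaw": 0.02},
  {"dx": -0.0017,"dy": 0.0005,"dz": -0.0009,"roll": 0,"jaw": 0.02},
])

```text
t: 25.85
eef_pos: [0.6085, -0.1265, 0.0729]
ee_rot: [-3.142, 0.0, 2.847]
force: [0.4, 0.1, 1.3]
width: 0.0021
gripper_force: 0.2
```

Emit:
servo_tool([
  {"dx": -0.0009,"dy": 0.0003,"dz": -0.0004,"roll": 0,"jaw": 0.02},
  {"dx": -0.0009,"dy": 0.0003,"dz": -0.0004,"roll": 0,"jaw": 0.02},
  {"dx": -0.0009,"dy": 0.0003,"dz": -0.0004,"roll": 0,"jaw": 0.02},
  {"dx": -0.0009,"dy": 0.0003,"dz": -0.0004,"roll": 0,"jaw": 0.02},
  {"dx": -0.0009,"dy": 0.0003,"dz": -0.0004,"roll": 0,"jaw": 0.02},
  {"dx": -0.0009,"dy": 0.0003,"dz": -0.0004,"roll": 0,"jaw": 0.02},
  {"dx": -0.0009,"dy": 0.0003,"dz": -0.0004,"roll": 0,"jaw": 0.02},
  {"dx": -0.0009,"dy": 0.0003,"dz": -0.0004,"roll": 0,"jaw": 0.02},
  {"dx": 0,"dy": 0,"dz": 0,"roll": 0,"jaw": 0.02},
  {"dx": 0,"dy": 0,"dz": 0,"roll": 0,"jaw": 0.02},
])

```text
t: 27.1
eef_pos: [0.6015, -0.1242, 0.0697]
ee_rot: [3.142, -0.0, 2.847]
force: [-0.6, 0.8, 0.3]
width: 0.0019
gripper_force: 0.0
```

Emit:
servo_tool([
  {"dx": -0.0009,"dy": 0.0003,"dz": -0.0004,"roll": 0,"jaw": 0.02},
  {"dx": -0.0009,"dy": 0.0003,"dz": -0.0004,"roll": 0,"jaw": 0.02},
  {"dx": -0.0009,"dy": 0.0003,"dz": -0.0004,"roll": 0,"jaw": 0.02},
  {"dx": -0.0009,"dy": 0.0003,"dz": -0.0004,"roll": 0,"jaw": 0.02},
  {"dx": -0.0009,"dy": 0.0003,"dz": -0.0004,"roll": 0,"jaw": 0.02},
  {"dx": 0,"dy": 0,"dz": 0,"roll": 0,"jaw": 0.02},
  {"dx": 0,"dy": 0,"dz": 0,"roll": 0,"jaw": 0.02},
  {"dx": 0,"dy": 0,"dz": 0,"roll": 0,"jaw": 0.02},
  {"dx": 0,"dy": 0,"dz": 0,"roll": 0,"jaw": 0.02},
  {"dx": 0,"dy": 0,"dz": 0,"roll": 0,"jaw": 0.02},
])

```text
t: 28.35
eef_pos: [0.5971, -0.1227, 0.0677]
ee_rot: [-3.142, 0.0, 2.847]
force: [0.1, 0.9, -0.1]
width: 0.0015
gripper_force: 0.0
```

```bash
cat > ends.py <<'E'
import sys
from h import *
# outer end of each bar (clay) relative to its sleeve's white mouth edge, side camera, all three rows, in place_1-like axes
f=snap(sys.argv[1],sys.argv[2])
M=np.array([.5736,-.1159,.0953]); t=np.radians(25.9); y=np.radians(-17.)
a=np.array([np.cos(t)*np.cos(y),np.cos(t)*np.sin(y),np.sin(t)]); n=np.array([-np.sin(t)*np.cos(y),-np.sin(t)*np.sin(y),np.cos(t)]); b=np.cross(n,a)
hsv=cv2.cvtColor(f['p'],cv2.COLOR_RGB2HSV); v,u=np.nonzero((hsv[...,1]>110)&((hsv[...,0]<14)|(hsv[...,0]>172))&(f['d']>0))
X=(world(f,np.c_[u,v])-M)@np.c_[a,b,n]
for k,c in((1,0),(2,-.075),(3,-.15)):
    T=X[(abs(X[:,1]-c)<.022)&(abs(X[:,2])<.02)&(X[:,0]>-.16)&(X[:,0]<.06)]
    top=T[abs(T[:,2]-.009)<.003]
    if len(top)>5: print(k,len(T),len(top),'top end s pct97,99.5,max mm',(np.percentile(top[:,0],[97,99.5,100])*1e3).round(1),'top z',(np.median(top[:,2])*1e3).round(1),'y',(top[:,1].mean()*1e3).round(1))
E
for c in side scene wrist; do python3 ends.py $c e_$c; done; python3 - <<'E'
from h import *
import ends
E
```

```text
t 28.35 tcp [ 0.5971 -0.1227  0.0677] yaw 163.13 F [ 0.1  0.9 -0.1] w 0.0015 g 0.0
1 153 125 top end s pct97,99.5,max mm [11.6 12.8 13.4] top z 9.4 y 3.0
2 183 153 top end s pct97,99.5,max mm [10.  11.4 11.6] top z 9.5 y -65.6
3 215 172 top end s pct97,99.5,max mm [ 9.4 11.1 11.3] top z 9.7 y -142.1
t 28.4 tcp [ 0.597  -0.1227  0.0677] yaw 163.12 F [ 0.6  0.2 -0.8] w 0.0018 g 0.0
2 79 40 top end s pct97,99.5,max mm [17.2 17.9 18. ] top z 8.4 y -68.2
3 85 46 top end s pct97,99.5,max mm [15.4 16.6 16.9] top z 8.9 y -144.1
t 28.45 tcp [ 0.597  -0.1227  0.0677] yaw 163.13 F [ 0.2  0.8 -0.8] w 0.0017 g 0.0
1 7013 7013 top end s pct97,99.5,max mm [14.5 16.  16.4] top z 9.0 y 0.1
2 6554 6525 top end s pct97,99.5,max mm [12.7 14.1 14.2] top z 9.3 y -69.2
3 640 53 top end s pct97,99.5,max mm [12.3 12.7 12.8] top z 6.8 y -129.6Traceback (most recent call last):
  File "<stdin>", line 2, in <module>
  File "ends.py", line 4, in <module>
    f=snap(sys.argv[1],sys.argv[2])
           ~~~~~~~~^^^
IndexError: list index out of range
```

The bar stands about 2 mm further out than the stored ones. Pushing on gently until it bottoms out.

Emit:
servo_tool([
  {"dx": -0.0004,"dy": 0.00013,"dz": -0.0002,"roll": 0,"jaw": 0.02},
  {"dx": -0.0004,"dy": 0.00013,"dz": -0.0002,"roll": 0,"jaw": 0.02},
  {"dx": -0.0004,"dy": 0.00013,"dz": -0.0002,"roll": 0,"jaw": 0.02},
  {"dx": -0.0004,"dy": 0.00013,"dz": -0.0002,"roll": 0,"jaw": 0.02},
  {"dx": 0,"dy": 0,"dz": 0,"roll": 0,"jaw": 0.02},
  {"dx": 0,"dy": 0,"dz": 0,"roll": 0,"jaw": 0.02},
  {"dx": 0,"dy": 0,"dz": 0,"roll": 0,"jaw": 0.02},
  {"dx": 0,"dy": 0,"dz": 0,"roll": 0,"jaw": 0.02},
  {"dx": 0,"dy": 0,"dz": 0,"roll": 0,"jaw": 0.02},
  {"dx": 0,"dy": 0,"dz": 0,"roll": 0,"jaw": 0.02},
])

```text
t: 29.75
eef_pos: [0.5955, -0.1222, 0.0669]
ee_rot: [3.142, 0.0, 2.847]
force: [2.0, -0.0, 0.4]
width: 0.0017
gripper_force: 0.4
```

```bash
for c in side wrist; do python3 ends.py $c e2_$c; done
```

```text
t 29.75 tcp [ 0.5955 -0.1222  0.0669] yaw 163.13 F [ 2.  -0.   0.4] w 0.0017 g 0.4
1 149 124 top end s pct97,99.5,max mm [11.  12.1 12.6] top z 9.6 y 2.7
2 182 149 top end s pct97,99.5,max mm [10.3 11.3 11.5] top z 9.6 y -65.5
3 214 173 top end s pct97,99.5,max mm [ 9.3 10.9 11. ] top z 9.8 y -141.9
t 29.8 tcp [ 0.5955 -0.1222  0.0669] yaw 163.13 F [ 1.  -0.3  0.4] w 0.0018 g 0.4
1 6726 6726 top end s pct97,99.5,max mm [13.2 14.6 15.1] top z 9.1 y 0.1
2 6670 6619 top end s pct97,99.5,max mm [12.5 13.9 14.3] top z 9.3 y -69.2
3 617 45 top end s pct97,99.5,max mm [ 9.2 11.4 12. ] top z 6.6 y -129.6
```

Emit:
servo_tool([
  {"dx": -0.0004,"dy": 0.00013,"dz": -0.0002,"roll": 0,"jaw": 0.02},
  {"dx": -0.0004,"dy": 0.00013,"dz": -0.0002,"roll": 0,"jaw": 0.02},
  {"dx": -0.0004,"dy": 0.00013,"dz": -0.0002,"roll": 0,"jaw": 0.02},
  {"dx": 0,"dy": 0,"dz": 0,"roll": 0,"jaw": 0.02},
  {"dx": 0,"dy": 0,"dz": 0,"roll": 0,"jaw": 0.02},
  {"dx": 0,"dy": 0,"dz": 0,"roll": 0,"jaw": 0.02},
  {"dx": 0,"dy": 0,"dz": 0,"roll": 0,"jaw": 0.02},
  {"dx": 0,"dy": 0,"dz": 0,"roll": 0,"jaw": 0.02},
  {"dx": 0,"dy": 0,"dz": 0,"roll": 0,"jaw": 0.02},
  {"dx": 0,"dy": 0,"dz": 0,"roll": 0,"jaw": 0.02},
])

```text
t: 31.1
eef_pos: [0.5952, -0.1219, 0.0668]
ee_rot: [3.141, 0.002, 2.847]
force: [4.0, -2.7, 1.1]
width: 0.0017
gripper_force: 2.7
```

```bash
for c in side wrist; do python3 ends.py $c e3_$c; done
```

```text
t 31.1 tcp [ 0.5952 -0.1219  0.0668] yaw 163.14 F [ 4.  -2.7  1.1] w 0.0017 g 2.7
1 147 125 top end s pct97,99.5,max mm [10.6 11.6 11.8] top z 9.4 y 3.3
2 182 149 top end s pct97,99.5,max mm [ 9.6 11.2 11.5] top z 9.4 y -65.5
3 216 180 top end s pct97,99.5,max mm [ 9.3 10.8 11.2] top z 9.8 y -141.9
t 31.15 tcp [ 0.5952 -0.1219  0.0668] yaw 163.14 F [ 4.6 -3.   2. ] w 0.0015 g 2.7
1 6700 6700 top end s pct97,99.5,max mm [13.2 14.6 14.7] top z 9.0 y 0.1
2 6674 6624 top end s pct97,99.5,max mm [12.4 13.9 14.3] top z 9.3 y -69.2
3 611 39 top end s pct97,99.5,max mm [10.9 11.4 11.5] top z 6.5 y -129.7
```

The force rises to 5 N and the tool has stopped, so the bar is at the closed end and level with its neighbours. Backing off.

Emit:
servo_tool([
  {"dx": 0.003,"dy": -0.001,"dz": 0.001,"roll": 0,"jaw": 0.02},
  {"dx": 0.008,"dy": -0.0025,"dz": 0.004,"roll": 0,"jaw": 0.02},
  {"dx": 0.012,"dy": -0.004,"dz": 0.006,"roll": 0,"jaw": 0.02},
  {"dx": 0.012,"dy": -0.004,"dz": 0.012,"roll": 0,"jaw": 0.02},
  {"dx": 0,"dy": 0,"dz": 0.03,"roll": 0,"jaw": 0.02},
  {"dx": 0,"dy": 0,"dz": 0.03,"roll": 0,"jaw": 0.02},
  {"dx": 0,"dy": 0,"dz": 0.03,"roll": 0,"jaw": 0.02},
  {"dx": 0,"dy": 0,"dz": 0.02,"roll": 0,"jaw": 0.02},
  {"dx": 0,"dy": 0,"dz": 0,"roll": 0,"jaw": 0.02},
  {"dx": 0,"dy": 0,"dz": 0,"roll": 0,"jaw": 0.02},
])

```text
t: 32.45
eef_pos: [0.629, -0.1333, 0.1985]
ee_rot: [3.142, -0.001, 2.847]
force: [-0.5, -0.0, -0.2]
width: 0.0019
gripper_force: 0.0
```

```bash
for c in side scene wrist; do python3 ends.py $c e4_$c; done
```

```text
t 32.45 tcp [ 0.629  -0.1333  0.1985] yaw 163.11 F [-0.5 -0.  -0.2] w 0.0019 g 0.0
1 155 126 top end s pct97,99.5,max mm [10.6 11.7 11.9] top z 9.4 y 2.8
2 181 145 top end s pct97,99.5,max mm [10.1 11.4 11.7] top z 9.5 y -65.6
3 216 171 top end s pct97,99.5,max mm [ 9.2 10.9 11.1] top z 9.8 y -141.8
t 32.5 tcp [ 0.6288 -0.1333  0.1982] yaw 163.11 F [-0.1  0.1 -0. ] w 0.0019 g 0.0
1 72 34 top end s pct97,99.5,max mm [18.4 19.9 20.2] top z 8.3 y 0.5
2 84 42 top end s pct97,99.5,max mm [15.8 17.9 18.4] top z 8.8 y -67.2
3 92 55 top end s pct97,99.5,max mm [15.9 19.5 20.7] top z 8.8 y -143.9
t 32.55 tcp [ 0.6287 -0.1333  0.1981] yaw 163.12 F [ 0.  -0.4 -0.5] w 0.0019 g 0.0
1 2609 2441 top end s pct97,99.5,max mm [14.  15.2 15.7] top z 9.1 y 0.2
2 2532 2321 top end s pct97,99.5,max mm [13.5 14.5 15.2] top z 9.3 y -68.7
3 2473 2191 top end s pct97,99.5,max mm [13.1 13.9 14.3] top z 9.6 y -145.6
```

```bash
python3 -c "
from station import *
print(job_done())"
```

```text
the job is handed in; nothing more can be done
None
```

The bar is in the empty +y sleeve, pushed against the closed end and level with the two stored bars to within about 1 mm. I released it, moved the arm clear and handed the job in at about 33 s; no verdict came back.

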